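# Clamp the part on the scanning turntable and draw its index plunger

### The arm

A 6-joint arm with a two-finger parallel gripper is mounted at the origin on the work surface. World frame = base frame: x ahead of the robot, y to its left, z up, the work surface at z = 0. Lengths are in m, angles in rad, forces in N, time in s.
With the tool pointing down it reaches from about 0.2 to 0.875 m from the base axis. Payload 3.4 kg.
Tool frame: the origin (TCP) lies between the finger pads; the fingertips stand 25 mm ahead of it and the grasp point (between the pads) lies 6 mm ahead of it (r.nose_length is the z of the fingertips in the tool frame, in m); z points along the fingers, y is the line along which they close (so a half turn about z gives the same grasp; the last joint's range is limited). The gripper opens to 94 mm and grips with 3 to 60 N. Pads are 16 mm wide; open, the fingers measure 119 mm over their backs; the gripper's body (75 mm by 177 mm) begins 78 mm behind the grasp point.
Start: joints at [-1.346, 0.276, 1.505, -0, 1.361, -0.121], TCP at [0.195, -0.541, 0.199] pointing down, gripper open.
Joint ranges: [-2.89, 2.89], [-0.75, 2.08], [0.22, 2.7], [-1.18, 4.32], [0.11, 2.71], [-2.7, 2.7]. Speed limits (rad/s): [2.57, 2.57, 3.14, 3.14, 3.14, 3.14].

### API

Orientations are given as a unit quaternion [w, x, y, z].
In Python, from plant import r, gripper_to, inverse_kinematics, vision, models, telemetry gives the robot as it stands. Calls block until the motion is done:
- r.move_to(position, orientation): joint-space move of the TCP to a pose.
- r.move_l(position, rot=None, vel=0.15, guard=None): straight line of the TCP; rot=None keeps the orientation; vel is the mean speed in m/s. With guard (N) it stops when the force on the tool has changed by that much, and returns True; else False.
- r.movej(angles): joint-space move.
- gripper_to(opening, f_grip=None): finger opening in m; f_grip is the grip in N (None keeps the last); returns when the fingers have stopped.
- r.hold(seconds).
- inverse_kinematics(position, orientation): joint angles nearest the present ones, or None.
- vision.snapshot(name): name is "scene" or "top" or "wrist"; returns the picture (480x640x3 uint8, red, green, blue); there is no depth.
- vision.get_calibration(name): a dict with "fx", "fy", "cx", "cy" (pixels), "position" and "orientation" of the camera in the world. Camera axes: x right, y down, z forward; pixel columns grow to the right and rows downward; lengths in m; the calibration is good to about 2 mm. A picture is of the moment at which its call begins: read the wrist's pose just before it. get_calibration takes no time and is no camera call; for the wrist camera it gives the pose at the moment of the call.
A pose or a line that the arm cannot do raises r.PlanningError and nothing moves.
- r.sign_off(): hands the job in; it is judged then, once.
Trained networks look in the newest picture that a camera, given by its name, has taken for a name from the list of things; names that differ only in an ending like _2 or _b are one class to them, and where a whole thing is asked for, a point or a joint stands for the part that bears it (a point fixed in the world has none). Each returns a list of dicts, best first, with "score" (0 to 1); they miss things now and then, are a little off and sometimes report something else, mostly with a low value. They report only what shows in the picture. A call takes as long as a camera call.
- models.boxes_of(thing, camera): "at" ([x, y, z] in m, in world coordinates, good to about 4 mm: the middle of the surface that is visible of it).
- models.regions_of(thing, camera): "pixels" (480x640 bool, what is visible of it).
- models.mark_of(thing, camera): "at" ([x, y, z] in m, in world coordinates, good to about 4 mm: a listed point, or the origin of a listed thing).
Readings, each from a call of its own:
- telemetry.current_t(): time.
- telemetry.current_joints(): joint angles.
- telemetry.current_dq(): joint speeds.
- telemetry.current_joint_efforts(): joint torques, N m.
- telemetry.current_ee_pos(): TCP position.
- telemetry.current_tool_rot(): TCP orientation.
- telemetry.current_wrist_force(): force on the tool from outside, world axes, zero at the start.
- telemetry.current_torque(): the same for the moment, N m.
- telemetry.current_opening(): finger opening in m.
- telemetry.current_finger_force(): force on a finger pad.
Only numpy, scipy, OpenCV 4.12 (cv2) and the standard library are available. Lean on these libraries where they do the work, as an engineer would, in place of code of your own. Each camera call takes 0.05 s, during which the arm holds its last target. There are 200 camera calls.

### The job

Take the spring clamp off the rim of the grey tray and clip it from above, well down, over the L-bracket and the angle plate it stands against on the scanning turntable, so that the part is held tight against the plate. Then draw the turntable's index plunger fully up by its knob and finish while still holding it there, pin clear of its hole: the table is then free for me to turn, so leave the turning to me. Do not shove the bracket about or knock the other things on the bench.

Things in the scene. Friction and masses are not known exactly. Their poses are not given: they have to be found in the camera images.
- turntable: Manual scanning turntable fixed to the bench: aluminium base 224 mm across with a dark round platter (236 mm across) whose top is 48 mm above the bench. Origin on its axis at bench level, z up. Beside the platter, on the -y side, a 36 mm wide aluminium bracket (top 70 mm above the bench) reaches over the rim; the index plunger goes down through it 104 mm from the axis.
- platter (a joint): Angle of the platter in its base, rad, 0 at the start (locked there by the plunger's pin; with the pin out it turns with 0.25 N m of friction).
- angle_plate: Steel angle plate bolted on the platter. Origin under the middle of its upright leg, on the platter's top. Leg 8 mm thick (x -4 to +4 mm), 90 mm wide (y), 50 mm high: top edge 98 mm above the bench. The working face is the +x one. Its 8 mm foot and two ribs (36 mm or more from the middle, 33 mm high) are on the -x side.
- bracket: Part to be scanned: loose chromed L-bracket, about 0.2 kg, on the platter, its back 1.5 to 3 mm off the angle plate's +x face and nearly parallel to it. Origin: bottom edge of the back, mid width. Leg 4 mm thick (x 0 to 4 mm), 60 mm wide (y), 47 mm high; foot 45 mm long towards +x, 4 mm thick. The clamp closing on both slides it onto the plate by itself.
- clamp: Loose dark steel spring clamp like a big clothes peg, 22 mm wide, about 65 g, clipped on the tray's rim, jaws down. Origin on the pivot; y along the pivot axis, jaws and handles move along x; the frame goes with its +x lever, z up along that. Total height 93 mm: 50 mm of handles above the pivot, 43 mm of jaws below. A thing enters up to 32 mm from the pad centres to the coil at the pivot.
- clamp_jaw (a joint): Angle between the clamp's levers, rad: 0 shut (2 mm between pads, 60 mm over the handle ends), 0.06 on the rim (58 mm), 0.27 on bracket and plate (47 mm), 0.60 at its stop: 31 mm over the handle ends, 24 mm between pads, each lever leaning 0.3 off the middle. Sprung shut: pads press with about 10 N; squeezing to the stop takes about 10 N at the handle ends.
- clamp_grip (a point): Centre of the round rubber end (10 mm diameter, 22 mm long along y) of the clamp's +x handle, 25 mm in x and 45 mm in z from the pivot; the -x handle has the same. Squeeze here; the ends stay 45 to 51 mm higher than the pivot.
- clamp_pad (a point): Centre of the rubber jaw roller (10 mm diameter) of the clamp's +x lever, 6 mm in x and 38 mm below the pivot (34 to 38 mm at other openings); the -x jaw has the same.
- tray: Grey open tray fixed to the bench, 120 mm (x) by 160 mm (y), 60 mm high, walls 4 mm, origin under its middle. The clamp sits on its -x wall (wall centre at x = -58 mm), pivot 13 to 16 mm above the rim. It stands left or right of the turntable, a black case on the other side.
- knob: Round black pull knob of the index plunger, 32 mm across, 28 mm high; origin at the centre of its underside, 96 mm above the bench with the pin home. Under it 10 mm of thin stem, then a collar 24 mm across whose top is 86 mm above the bench.
- plunger (a joint): How far the plunger is drawn up, m: 0 home (pin 12 mm deep in its hole in the platter), 0.020 at its upper stop (pin tip 8 mm clear of the platter). The spring pulls back with 7.5 N at home, 12.5 N at the stop; no latch: it snaps home when let go.
- case: Shut black hard case 120 x 160 x 44 mm, fixed.
- speed_shape: Bystander: chromed car-like shape, 210 x 90 mm, 51 mm high.
- spray_can: Bystander: upright spray can, 58 mm across, 165 mm high.
- tape: Bystander: roll of clear tape lying flat, 90 mm across, 24 mm high.
- screwdriver: Bystander: screwdriver.
- scale_bar: Bystander: flat black scale bar with white dots, 220 x 22 x 8 mm.

How it is judged:
By the outcome, as a careful person would: the job done as asked, in the order asked, and still so for the second after the job is handed in, while the arm keeps its last pose, push and grip.
It also fails if it takes over 50 s, if anything falls off the work surface, if the arm or the gripper's body presses on something with over 40 N, if the wrist force passes 120 N, or if a joint passes its speed limit or range.

## Working session

There is one attempt and no reset: what is moved stays moved. The work goes in short steps, each a Python script; the robot and the scene stay as the last script left them, time stands still between calls to the robot, and variables do not carry over. Pictures are saved under pics/ and viewed, at most 10 in all, crops included, and the job is handed in when it is done.

```bash
ls; mkdir -p pics; python3 - <<'E'
from plant import r, gripper_to, inverse_kinematics, vision, models, telemetry
import cv2, numpy as np
for n in ("top","scene"):
    im=vision.snapshot(n); cv2.imwrite(f"pics/{n}0.png",im[:,:,::-1])
    print(n,vision.get_calibration(n))
    for t in ("turntable","angle_plate","bracket","clamp","clamp_grip","clamp_pad","tray","knob"):
        print(t,[(np.round(d["at"],3).tolist(),round(d["score"],2)) for d in models.mark_of(t,n)[:3]])
print(telemetry.current_t(), telemetry.current_tool_rot())
E
```

```text
pics
top {'fx': 578.7492904140138, 'fy': 578.7492904140138, 'cx': 318.04756099590185, 'cy': 244.14979768451903, 'position': array([ 0.44309543, -0.03028278,  1.31140892]), 'orientation': array([ 0.04458811, -0.70398575,  0.70746348, -0.04371947])}
turntable [([0.566, 0.041, -0.003], 0.95)]
angle_plate [([0.566, 0.043, 0.044], 0.93)]
bracket [([0.568, 0.042, 0.045], 0.89), ([0.705, 0.277, -0.002], 0.7), ([0.569, -0.062, 0.096], 0.67)]
clamp [([0.427, 0.358, 0.07], 0.94)]
clamp_grip [([0.445, 0.35, 0.113], 0.84)]
clamp_pad [([0.436, 0.35, 0.032], 0.67)]
tray [([0.487, 0.35, 0.0], 0.96)]
knob [([0.568, -0.061, 0.093], 0.71), ([0.434, 0.354, 0.032], 0.64), ([0.567, 0.044, 0.044], 0.35)]
scene {'fx': 444.6151011886065, 'fy': 444.6151011886065, 'cx': 322.1549956369454, 'cy': 246.24573623016485, 'position': array([ 1.31413208, -0.24971595,  0.64497646]), 'orientation': array([-0.37055556,  0.71785625,  0.52021576, -0.27703166])}
turntable [([0.567, 0.038, 0.002], 0.85)]
angle_plate [([0.569, 0.046, 0.046], 0.76)]
bracket [([0.57, 0.041, 0.045], 0.94)]
clamp [([0.426, 0.357, 0.073], 0.76), ([0.448, 0.346, 0.113], 0.7)]
clamp_grip [([0.448, 0.349, 0.113], 0.71), ([0.772, -0.253, -0.003], 0.47)]
clamp_pad [([0.432, 0.355, 0.034], 0.56)]
tray [([0.488, 0.349, 0.0], 0.7), ([0.708, 0.273, -0.002], 0.25)]
knob [([0.565, -0.065, 0.094], 0.53)]
0.9 [4.99434335e-05 9.85092237e-01 1.72026978e-01 1.00234055e-05]
```

View pics/top0.png

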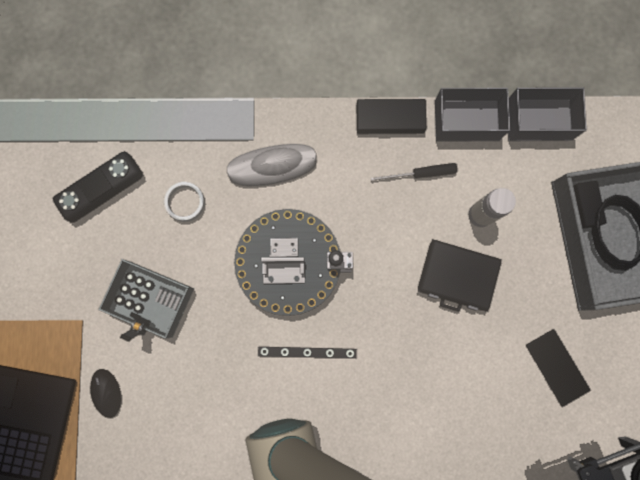

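View pics/scene0.png

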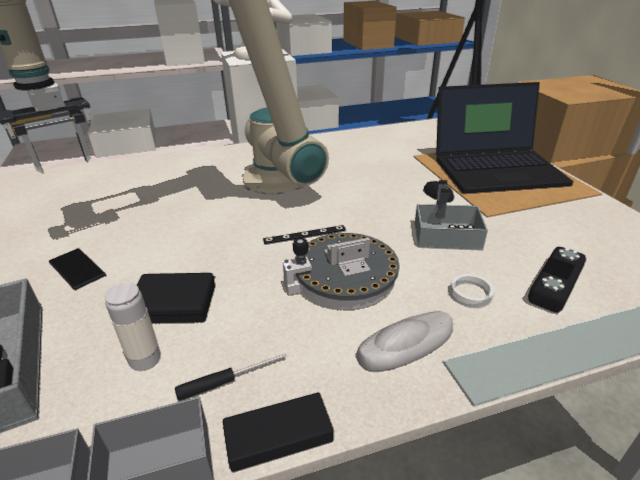

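The top view has the turntable at about (290,263), with the plate and bracket at about (284,262) and the bracket foot pointing up the image (+x). The knob is at (337,258) on the -y side. The clamp is at (137,327) on the tray's lower wall, and the tray is yawed about -0.4. The scene view agrees with this. Next I'll take close wrist views of both.

```bash
cat > h.py <<'E'
from plant import r, gripper_to, inverse_kinematics, vision, models, telemetry
import cv2, numpy as np
from scipy.spatial.transform import Rotation as R
def down(yaw):   # tool pointing down, tool y (closing line) along world direction yaw
    z=np.array([0,0,-1.]); y=np.array([np.cos(yaw),np.sin(yaw),0]); x=np.cross(y,z)
    q=R.from_matrix(np.c_[x,y,z]).as_quat(); return np.r_[q[3],q[:3]]
def cal(n):
    c=vision.get_calibration(n); q=c["orientation"]; c["R"]=R.from_quat(np.r_[q[1:],q[0]]).as_matrix(); return c
def topix(c,p):
    v=(np.asarray(p)-c["position"])@c["R"]; return np.array([c["fx"]*v[0]/v[2]+c["cx"],c["fy"]*v[1]/v[2]+c["cy"]])
def at_z(c,uv,z):
    d=c["R"]@np.array([(uv[0]-c["cx"])/c["fx"],(uv[1]-c["cy"])/c["fy"],1]); return c["position"]+d*(z-c["position"][2])/d[2]
def marks(n,*ts):
    for t in ts: print(n,t,[(np.round(d["at"],4).tolist(),round(d["score"],2)) for d in models.mark_of(t,n)[:2]])
def save(n,f):
    im=vision.snapshot(n); cv2.imwrite(f"pics/{f}.png",im[:,:,::-1]); return im
E
python3 - <<'E'
from h import *
p=telemetry.current_ee_pos(); c=cal("wrist")
Rt=R.from_quat(np.roll(telemetry.current_tool_rot(),-1)).as_matrix()
off=Rt.T@(c["position"]-p); print("cam in tool",off,"axis",Rt.T@c["R"][:,2],c["fx"])
print("clamp", [inverse_kinematics([0.427,0.358,0.13],down(y)) for y in (-.4,-.4+np.pi)])
print("plate", [inverse_kinematics([0.57,0.042,0.16],down(y)) for y in (0,np.pi)])
for y in (0,np.pi,.8,-.8,np.pi/2,-np.pi/2): print("knob",y,inverse_kinematics([0.567,-0.063,0.11],down(y)))
E
```

```text
cam in tool [ 0.07254053 -0.00045204 -0.18627564] axis [-2.49376304e-01  3.51513495e-05  9.68406659e-01] 353.4370900834284
clamp [array([ 5.72854052e-01,  2.96841712e-01,  1.65378958e+00, -4.44089210e-16,
        1.19096136e+00,  9.72854052e-01]), array([ 5.72854052e-01,  2.96841712e-01,  1.65378958e+00, -4.44089210e-16,
        1.19096136e+00, -2.16873860e+00])]
plate [array([-4.81742920e-02,  2.94989216e-01,  1.57689832e+00, -4.44089210e-16,
        1.26970511e+00, -4.81742920e-02]), None]
knob 0 [-2.32609248e-01  3.32289752e-01  1.65423464e+00 -4.44089210e-16
  1.15506826e+00 -2.32609248e-01]
knob 3.141592653589793 None
knob 0.8 [-2.32609248e-01  3.32289752e-01  1.65423464e+00 -4.44089210e-16
  1.15506826e+00 -1.03260925e+00]
knob -0.8 [-2.32609248e-01  3.32289752e-01  1.65423464e+00 -4.44089210e-16
  1.15506826e+00  5.67390752e-01]
knob 1.5707963267948966 [-2.32609248e-01  3.32289752e-01  1.65423464e+00 -4.44089210e-16
  1.15506826e+00 -1.80340557e+00]
knob -1.5707963267948966 [-2.32609248e-01  3.32289752e-01  1.65423464e+00 -4.44089210e-16
  1.15506826e+00  1.33818708e+00]
```

```bash
python3 - <<'E'
from h import *
import pickle
p=telemetry.current_ee_pos(); gripper_to(0.094)
r.move_l([p[0],p[1],0.33],vel=0.3)
out={}
for n,pos,yaw,ts in (("plate",[0.57,0.02,0.25],0,("angle_plate","bracket","knob","turntable")),("clamp",[0.427,0.358,0.24],-.4,("clamp","clamp_grip","clamp_pad","tray"))):
    r.move_to(pos,down(yaw)); r.hold(0.2)
    out[n]=cal("wrist"); save("wrist","w_"+n); marks("wrist",*ts)
    print(telemetry.current_t())
pickle.dump(out,open("cals.pkl","wb"))
E
```

```text
wrist angle_plate [([0.5655, 0.0468, 0.0496], 0.75)]
wrist bracket [([0.5704, 0.0436, 0.0467], 0.94)]
wrist knob [([0.5632, -0.0683, 0.0904], 0.94)]
wrist turntable [([0.5666, 0.0355, -0.0013], 0.83)]
4.5667
wrist clamp [([0.4268, 0.3577, 0.0713], 0.95)]
wrist clamp_grip [([0.4481, 0.3513, 0.1124], 0.88)]
wrist clamp_pad [([0.4335, 0.3524, 0.031], 0.87)]
wrist tray [([0.4882, 0.3475, 0.0007], 0.59), ([0.4507, 0.3499, 0.1147], 0.18)]
6.3917
```

View pics/w_plate.png

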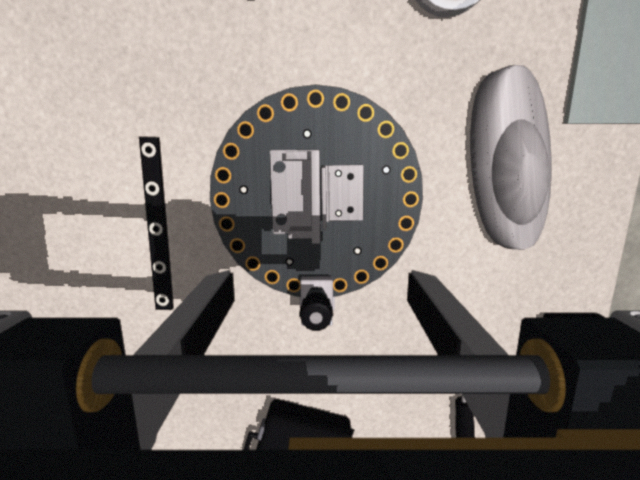

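View pics/w_clamp.png

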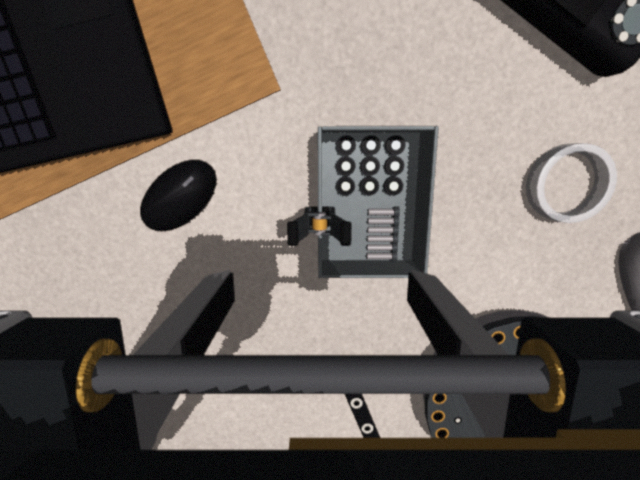

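The plate's top edge is a strip at about columns 312-319, rows 150-240, and the bracket leg lies just right of it. The clamp's handle ends are near (294,230) and (346,230), with the wall vertical in the image at column 320. I'll enlarge both for sub-pixel edges.

```bash
python3 - <<'E'
import cv2,numpy as np
a=cv2.imread("pics/w_plate.png")[140:250,260:370]; b=cv2.imread("pics/w_clamp.png")[190:280,270:360]
a=cv2.resize(a,(550,550),interpolation=cv2.INTER_CUBIC); b=cv2.resize(b,(250,250),interpolation=cv2.INTER_CUBIC)
o=np.zeros((550,800,3),np.uint8); o[:,:550]=a; o[:250,550:]=b
cv2.imwrite("pics/crop1.png",o)
E
```

```text
(no output)
```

View pics/crop1.png

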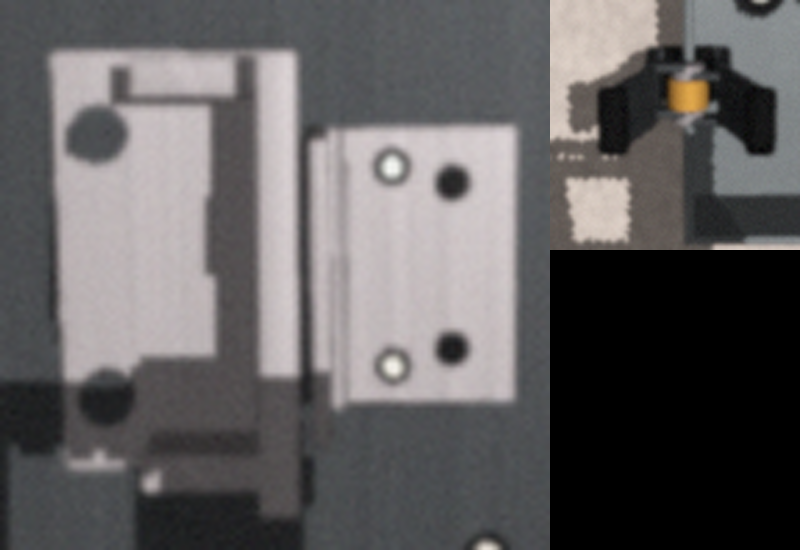

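```bash
python3 - <<'E'
from h import *
import pickle
o=pickle.load(open("cals.pkl","rb")); c=o["plate"]
f=lambda u,v:(260+u/5,140+v/5)
P={k:at_z(c,f(*uv),z)[:2] for k,uv,z in (("tl",(257,50),.098),("tr",(297,50),.098),("bl",(261,515),.098),("br",(301,515),.098),("k1",(311,137),.095),("k2",(313,372),.095),("g1",(330,132),.095),("g2",(332,372),.095))}
for k,v in P.items(): print(k,v.round(4))
d=P["tl"]-P["bl"]; print("len",np.linalg.norm(d),"plate yaw",np.arctan2(-d[0],d[1]),"mid",np.mean([P[k] for k in("tl","tr","bl","br")],0))
c=o["clamp"]; g=lambda u,v:(270+(u-550)/2.778,190+v/2.778)
for z in (.117,.121):
    a,b=at_z(c,g(598,118),z),at_z(c,g(776,118),z); print(z,"ends",np.linalg.norm(a-b),(a+b)/2)
for z in (0.074,): print("pivot",at_z(c,g(688,96),z))
a,b=[at_z(c,p,.06) for p in ((319.5,130),(320,262))]; print("wall yaw(y axis)",np.arctan2(-(a-b)[0],(a-b)[1]))
print("pad pix", topix(o["clamp"],[.4335,.3524,.031]))
E
```

```text
tl [0.562  0.0909]
tr [0.5694 0.0909]
bl [0.5622 0.0016]
br [0.5701 0.0016]
k1 [0.572  0.0749]
k2 [0.5725 0.0298]
g1 [0.5756 0.0759]
g2 [0.5762 0.0298]
len 0.08931356808995658 plate yaw 0.0020044604713961222 mid [0.56592767 0.04627222]
0.117 ends 0.05758753548281107 [0.4267708  0.35751063 0.117     ]
0.121 ends 0.05684264791425527 [0.42714995 0.35837417 0.121     ]
pivot [0.42626957 0.3557057  0.074     ]
wall yaw(y axis) -0.39760265950859447
pad pix [326.74278161 216.88081922]
```

Each fits the stated sizes: plate length 89.3 mm, handle ends 57.5 mm apart, plate yaw about 0. Next step is to grip the clamp and lift it.

```bash
python3 - <<'E'
from h import *
q=down(-.398)
r.move_to([0.4268,0.3577,0.18],q)
print(r.move_l([0.4268,0.3577,0.126],vel=0.12,guard=8))
gripper_to(0.028,f_grip=25)
r.hold(0.2)
print("open",telemetry.current_opening(),telemetry.current_finger_force(),telemetry.current_wrist_force())
E
python3 - <<'E'
from h import *
print(r.move_l([0.4268,0.3577,0.26],vel=0.15))
print("open",telemetry.current_opening(),telemetry.current_finger_force(),telemetry.current_wrist_force(),telemetry.current_t())
r.move_to([0.5683,0.046,0.26],down(0)); r.hold(.2)
import pickle; pickle.dump(cal("wrist"),open("c2.pkl","wb"))
a=save("wrist","w2"); marks("wrist","clamp","clamp_grip","clamp_pad")
b=save("scene","s2"); marks("scene","clamp","clamp_grip","clamp_pad")
c=cal("scene"); u,v=topix(c,[0.5683,0.046,0.19]).astype(int); print(u,v)
s=cv2.resize(b[v-70:v+70,u-65:u+65],(520,560),interpolation=cv2.INTER_CUBIC)
w=cv2.resize(a[150:400,240:400],(280,438))
o=np.zeros((560,800,3),np.uint8); o[:,:520]=s; o[:438,520:]=w
cv2.imwrite("pics/crop2.png",o[:,:,::-1]); print(telemetry.current_t())
E
```

```text
False
open 0.02793418485077167 0.0 [-0.37569164  0.95744766 -0.50920535]
False
open 0.02802718648994358 0.0 [ 1.07439024 -0.07266531  0.70803242] 9.6833
wrist clamp []
wrist clamp_grip []
wrist clamp_pad []
scene clamp [([0.4239, 0.3556, 0.0745], 0.64)]
scene clamp_grip [([0.4495, 0.3483, 0.1112], 0.65)]
scene clamp_pad [([0.4321, 0.3584, 0.0333], 0.66), ([0.487, 0.3498, 0.0016], 0.24)]
351 204
11.575
```

View pics/crop2.png

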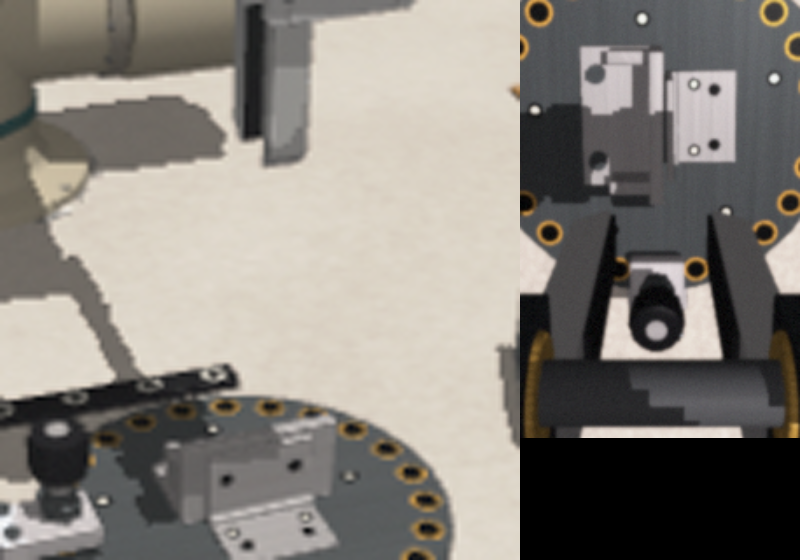

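The gripper is empty: it closed to 28 mm with no force and the clamp is still on the rim. I'll look at it again up close to find out why.

```bash
python3 - <<'E'
from h import *
import pickle
print("nose",r.nose_length)
gripper_to(0.094)
r.move_to([0.4268,0.3577,0.20],down(-.398)); r.hold(.2)
print(telemetry.current_ee_pos(), telemetry.current_opening())
c=cal("wrist"); pickle.dump(c,open("c3.pkl","wb")); a=save("wrist","w3"); marks("wrist","clamp","clamp_grip","clamp_pad")
b=cv2.imread("pics/scene0.png")[150:260,400:500]; s=save("scene","s3")[150:260,400:500,::-1]
o=np.zeros((600,800,3),np.uint8)
o[:,:530]=cv2.resize(a[170:400,220:423,::-1],(530,600),interpolation=cv2.INTER_CUBIC)
o[:297,530:]=cv2.resize(b,(270,297),interpolation=cv2.INTER_CUBIC); o[300:597,530:]=cv2.resize(s,(270,297),interpolation=cv2.INTER_CUBIC)
cv2.imwrite("pics/crop3.png",o); print(telemetry.current_t())
E
```

```text
nose 0.025
[0.42763385 0.3569982  0.20017574] 0.09392367660077408
wrist clamp [([0.428, 0.3598, 0.0707], 0.65)]
wrist clamp_grip [([0.4495, 0.3494, 0.1166], 0.57), ([0.4321, 0.3529, 0.0344], 0.36)]
wrist clamp_pad [([0.4334, 0.3517, 0.0361], 0.71), ([0.4869, 0.3473, 0.0009], 0.41)]
14.4333
```

View pics/crop3.png

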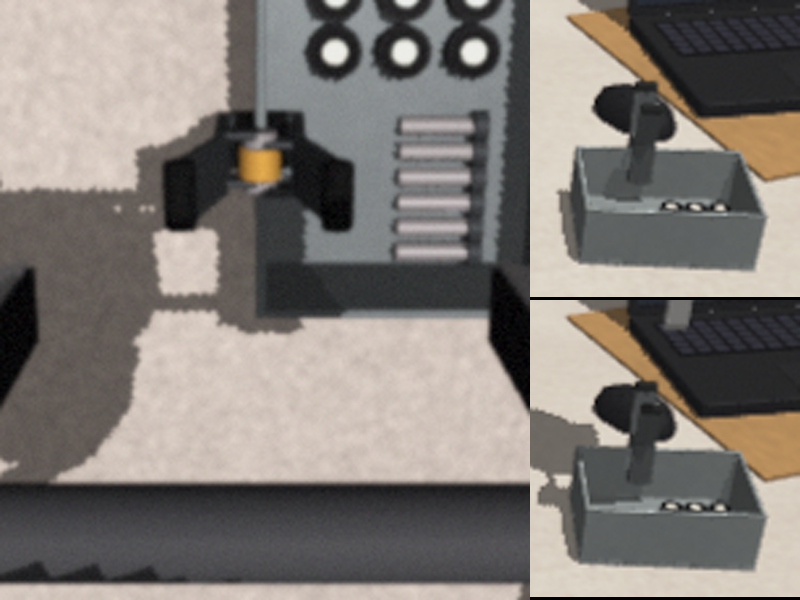

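```bash
python3 - <<'E'
from h import *
import pickle
c=pickle.load(open("c3.pkl","rb")); k=600/230
p=telemetry.current_ee_pos(); Rt=R.from_quat(np.roll(telemetry.current_tool_rot(),-1)).as_matrix()
print(p,Rt.round(3).tolist())
for z in (0.0,0.006,.025):
  for y in (-.047,.047):
    for x in (-.008,.008):
      uv=topix(c,p+Rt@[x,y,z]); print(z,y,x,uv.round(1),((uv-[220,170])*k).round())
for q in ([.4268,.3577,.119],[.4268,.3577,.074]): print(q,((topix(c,q)-[220,170])*k).round())
# triangulate ends and pivot from the two wrist views
E
```

```text
[0.42707784 0.35743921 0.20005107] [[0.388, 0.922, 0.0], [0.922, -0.388, 0.0], [0.0, 0.0, -1.0]]
0.0 -0.047 -0.008 [236.4 295.4] [ 43. 327.]
0.0 -0.047 0.008 [234.7 268.6] [ 38. 257.]
0.0 0.047 -0.008 [402.  295.3] [475. 327.]
0.0 0.047 0.008 [403.7 268.6] [479. 257.]
0.006 -0.047 -0.008 [238.8 291.2] [ 49. 316.]
0.006 -0.047 0.008 [237.1 265.2] [ 45. 248.]
0.006 0.047 -0.008 [399.7 291.2] [469. 316.]
0.006 0.047 0.008 [401.3 265.1] [473. 248.]
0.025 -0.047 -0.008 [245.4 279.6] [ 66. 286.]
0.025 -0.047 0.008 [244.1 255.5] [ 63. 223.]
0.025 0.047 -0.008 [393.2 279.5] [452. 286.]
0.025 0.047 0.008 [394.5 255.4] [455. 223.]
[0.4268, 0.3577, 0.119] [258. 194.]
[0.4268, 0.3577, 0.074] [259. 160.]
```

In the wrist view the fingertips look about 30 mm shorter than stated, which would explain closing above the handles. I'll check that against the scene view.

```bash
python3 - <<'E'
from h import *
c=cal("scene")
for z in (.235,.25,.26,.266,.27,.28):
  print(z,[((topix(c,[0.5683+dx,.046+dy,z])-[351-65,204-70])*4).round().tolist() for dx in (-.0265,-.014,.014,.0265) for dy in (-.008,.008)])
E
```

```text
0.235 [[229.0, 185.0], [258.0, 180.0], [238.0, 196.0], [267.0, 191.0], [257.0, 220.0], [287.0, 215.0], [266.0, 231.0], [297.0, 226.0]]
0.25 [[230.0, 158.0], [259.0, 154.0], [238.0, 169.0], [268.0, 164.0], [258.0, 193.0], [288.0, 188.0], [267.0, 204.0], [298.0, 199.0]]
0.26 [[230.0, 140.0], [260.0, 136.0], [238.0, 150.0], [268.0, 146.0], [258.0, 174.0], [289.0, 169.0], [268.0, 185.0], [299.0, 180.0]]
0.266 [[230.0, 129.0], [260.0, 125.0], [239.0, 139.0], [269.0, 135.0], [259.0, 163.0], [290.0, 158.0], [268.0, 174.0], [299.0, 169.0]]
0.27 [[230.0, 122.0], [260.0, 117.0], [239.0, 132.0], [269.0, 127.0], [259.0, 155.0], [290.0, 150.0], [268.0, 166.0], [299.0, 161.0]]
0.28 [[230.0, 103.0], [261.0, 99.0], [239.0, 113.0], [270.0, 109.0], [259.0, 136.0], [291.0, 131.0], [269.0, 147.0], [300.0, 142.0]]
```

Both views agree: the fingertips sit about 7 mm behind the reported TCP, not 25 mm ahead of it. That puts the grasp point at tool z ≈ -0.026, so the first try closed above the handles. I'll try again 32 mm lower.

```bash
python3 - <<'E'
from h import *
print(r.move_l([0.4268,0.3577,0.094],vel=0.12,guard=8), telemetry.current_ee_pos())
gripper_to(0.029,f_grip=25); r.hold(0.2)
o=telemetry.current_opening()
print("open",o,telemetry.current_finger_force(),telemetry.current_wrist_force())
if o>0.0295:
    r.move_l([0.4268,0.3577,0.21],vel=0.15); print("open",telemetry.current_opening(),telemetry.current_finger_force(),telemetry.current_wrist_force())
    r.move_to([0.5683,0.046,0.23],down(0)); r.hold(.2)
    p=telemetry.current_ee_pos(); print(p)
    a=save("wrist","w4"); marks("wrist","clamp","clamp_grip","clamp_pad")
    b=save("scene","s4"); marks("scene","clamp","clamp_grip","clamp_pad")
    c=cal("scene"); u,v=topix(c,[0.5683,0.046,0.19]).astype(int); print(u,v)
    x=np.zeros((560,800,3),np.uint8); x[:,:520]=cv2.resize(b[v-70:v+70,u-65:u+65],(520,560),interpolation=cv2.INTER_CUBIC)
    x[:438,520:]=cv2.resize(a[150:400,240:400],(280,438)); cv2.imwrite("pics/crop4.png",x[:,:,::-1])
print(telemetry.current_t())
E
```

```text
False [0.42736116 0.35809482 0.09469275]
open 0.029814880780633844 25.000895261764526 [-0.89342387 -0.58352047 11.72477583]
open 0.030306780027905683 24.99953806400299 [-0.2167048  -0.232927   -0.85047773]
[0.5680648  0.04713085 0.22997519]
wrist clamp [([0.5677, 0.0464, 0.2], 0.87)]
wrist clamp_grip [([0.5805, 0.0452, 0.2486], 0.97)]
wrist clamp_pad [([0.5861, 0.0447, 0.1682], 0.67)]
scene clamp [([0.5654, 0.0452, 0.2042], 0.82)]
scene clamp_grip [([0.5812, 0.0426, 0.2466], 0.67), ([0.5686, 0.0458, 0.0492], 0.32)]
scene clamp_pad [([0.583, 0.0457, 0.1667], 0.84)]
351 204
19.525
```

View pics/crop4.png

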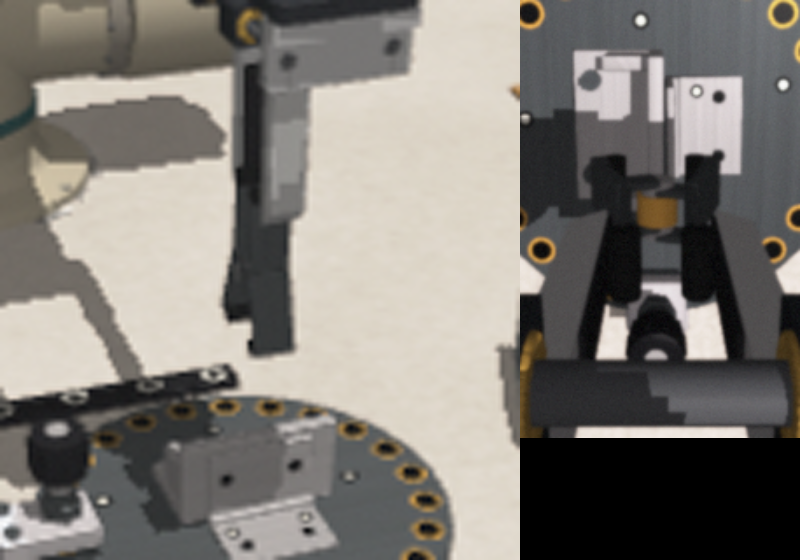

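The clamp is held fully open and upright, with pads at z≈0.168, pivot about 0.030 below the TCP, and straddling the plate in the wrist view. I'll lower it onto the plate with a force guard.

```bash
python3 - <<'E'
from h import *
r.move_l([0.5683,0.046,0.160],vel=0.15)
print(telemetry.current_ee_pos(),telemetry.current_wrist_force())
hit=r.move_l([0.5683,0.046,0.1345],vel=0.05,guard=5)
print(hit,telemetry.current_ee_pos(),telemetry.current_wrist_force(),telemetry.current_torque(),telemetry.current_opening(),telemetry.current_t())
E
```

```text
[0.56879498 0.04594412 0.16050303] [0.51054272 0.0713952  0.50422962]
True [0.5679066  0.04599614 0.13469657] [-0.50541913  0.32182906  3.96537786] [-0.02393572 -0.01699364 -0.0044847 ] 0.030035232179460202 20.6583
```

It made a light vertical contact right at the bottom, so the coil is on the plate's top edge. I'll back off 2 mm and release in steps.

```bash
python3 - <<'E'
from h import *
r.move_l([0.5683,0.046,0.137],vel=0.05)
for o in (0.036,0.041,0.046,0.052): gripper_to(o); print(round(telemetry.current_opening(),4),round(telemetry.current_finger_force(),1),telemetry.current_wrist_force().round(1))
gripper_to(0.080); r.hold(.1)
r.move_l([0.5683,0.046,0.24],vel=0.2)
a=save("wrist","w5"); marks("wrist","clamp","clamp_grip","clamp_pad","bracket","knob")
b=save("scene","s5"); marks("scene","clamp","clamp_pad","bracket","knob")
c=cal("scene"); u,v=topix(c,[0.5683,0.03,0.10]).astype(int)
x=np.zeros((560,800,3),np.uint8); x[:,:520]=cv2.resize(b[v-70:v+70,u-65:u+65],(520,560),interpolation=cv2.INTER_CUBIC)
x[:438,520:]=cv2.resize(a[150:400,240:400],(280,438)); cv2.imwrite("pics/crop5.png",x[:,:,::-1])
print(telemetry.current_t())
E
```

```text
0.036 8.4 [-0.1  0.3 -1.1]
0.0408 7.6 [ 0.5  0.3 -1.3]
0.0463 7.1 [ 1.  -0.4 -0.7]
0.052 0.0 [ 0.2 -0.9  0.4]
wrist clamp [([0.5701, 0.047, 0.1102], 0.68)]
wrist clamp_grip [([0.5886, 0.0497, 0.1542], 0.62)]
wrist clamp_pad [([0.5793, 0.0447, 0.0745], 0.63)]
wrist bracket [([0.5653, 0.0461, 0.0463], 0.58)]
wrist knob [([0.5641, -0.0655, 0.0904], 0.88)]
scene clamp [([0.5664, 0.0472, 0.1135], 0.97)]
scene clamp_pad [([0.5745, 0.0466, 0.0741], 0.82), ([0.5679, 0.0384, -0.0006], 0.25)]
scene bracket [([0.5646, 0.0422, 0.0482], 0.63)]
scene knob [([0.5655, -0.0626, 0.0919], 0.76), ([0.5624, 0.0401, -0.0028], 0.68)]
24.1833
```

View pics/crop5.png

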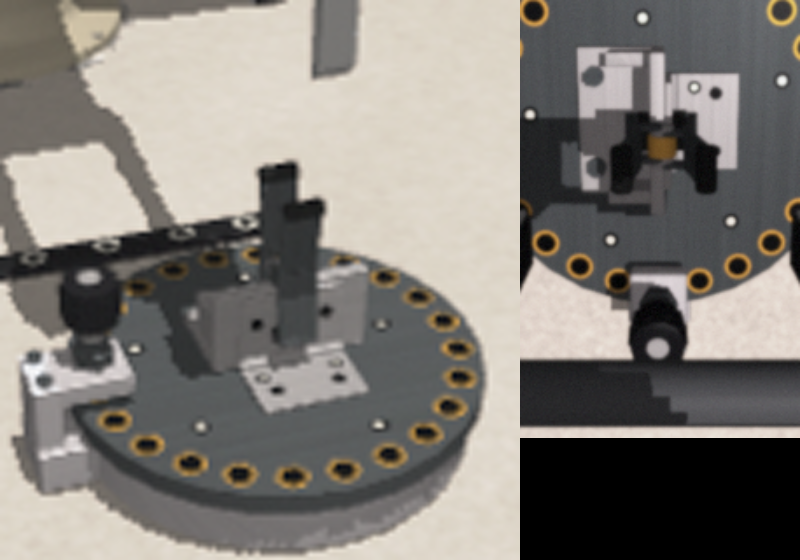

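The clamp sits well down over both parts, pads about 22 mm below the bracket's top, and the gap is closed. Now I'll take the knob's position from pixels and draw the plunger.

```bash
python3 - <<'E'
from h import *
import pickle
k=at_z(pickle.load(open("cals.pkl","rb"))["plate"],(316,317),.124); k2=at_z(cal("wrist"),(318.3,263),.124)
print(k,k2)
if np.linalg.norm((k-k2)[:2])<.006 and abs(k2[0]-.566)<.006 and abs(k2[1]+.065)<.006:
    x,y=(k[0]+k2[0])/2,(k[1]+k2[1])/2
    r.move_l([x,y,0.15],vel=0.2); hit=r.move_l([x,y,0.085],vel=0.1,guard=8)
    print(hit,telemetry.current_ee_pos())
    if not hit:
        gripper_to(0.028,f_grip=38); r.hold(.2)
        print(telemetry.current_opening(),telemetry.current_finger_force(),telemetry.current_wrist_force())
        p=telemetry.current_ee_pos()
        for dz in (.006,.012,.018,.0205):
            h=r.move_l([x,y,0.085+dz],vel=0.05,guard=22); r.hold(.1)
            print(h,(telemetry.current_ee_pos()-p).round(4),telemetry.current_wrist_force().round(1),round(telemetry.current_opening(),4))
            if h: break
    print(telemetry.current_t())
E
```

```text
[ 0.56601207 -0.06549359  0.124     ] [0.56630949 0.01941934 0.124     ]
```

The second pixel row was my arithmetic slip: it should be 150+348/1.75 = 349.

```bash
python3 - <<'E'
from h import *
import pickle
k=at_z(pickle.load(open("cals.pkl","rb"))["plate"],(316,317),.124); k2=at_z(cal("wrist"),(318.3,349),.124)
print(k,k2)
if np.linalg.norm((k-k2)[:2])<.006 and abs(k2[0]-.566)<.006 and abs(k2[1]+.065)<.006:
    x,y=(k[0]+k2[0])/2,(k[1]+k2[1])/2
    r.move_l([x,y,0.15],vel=0.2); hit=r.move_l([x,y,0.085],vel=0.1,guard=8)
    print(hit,telemetry.current_ee_pos())
    if not hit:
        gripper_to(0.028,f_grip=38); r.hold(.2)
        print(telemetry.current_opening(),telemetry.current_finger_force(),telemetry.current_wrist_force())
        p=telemetry.current_ee_pos()
        for dz in (.006,.012,.018,.0205):
            h=r.move_l([x,y,0.085+dz],vel=0.05,guard=22); r.hold(.1)
            print(h,(telemetry.current_ee_pos()-p).round(4),telemetry.current_wrist_force().round(1),round(telemetry.current_opening(),4))
            if h: break
    print(telemetry.current_t())
E
```

```text
[ 0.56601207 -0.06549359  0.124     ] [ 0.56623088 -0.06719351  0.124     ]
False [ 0.56674896 -0.06622327  0.08559044]
0.03132019528161461 38.0007129907608 [-2.561546   -0.24002686  2.57298066]
False [-0.0001  0.      0.0048] [ -1.  -1. -11.] 0.0315
False [-0.      0.      0.0116] [ -1.5  -0.9 -11.3] 0.0314
False [-0.      0.      0.0177] [ -2.7  -1.8 -12.8] 0.0316
False [-0.      0.0001  0.0201] [ -3.7  -2.7 -15.6] 0.0313
28.3083
```

```bash
python3 - <<'E'
from h import *
r.hold(.3); print(telemetry.current_ee_pos(),telemetry.current_wrist_force().round(1),telemetry.current_opening())
b=save("scene","s6"); marks("scene","knob","clamp","bracket","turntable")
c=cal("scene"); u,v=topix(c,[0.5683,0.0,0.10]).astype(int)
cv2.imwrite("pics/crop6.png",cv2.resize(b[v-70:v+70,u-80:u+80,::-1],(640,560),interpolation=cv2.INTER_CUBIC))
E
```

```text
[ 0.56543993 -0.06628852  0.10511509] [ -4.1  -1.1 -16.4] 0.03142153593062149
scene knob [([0.5659, 0.0432, 0.1146], 0.53), ([0.5667, -0.0646, 0.1147], 0.41)]
scene clamp [([0.5673, 0.0436, 0.1119], 0.97)]
scene bracket [([0.5658, 0.0443, 0.0441], 0.68)]
scene turntable [([0.5659, 0.0397, -0.0049], 0.63)]
```

View pics/crop6.png

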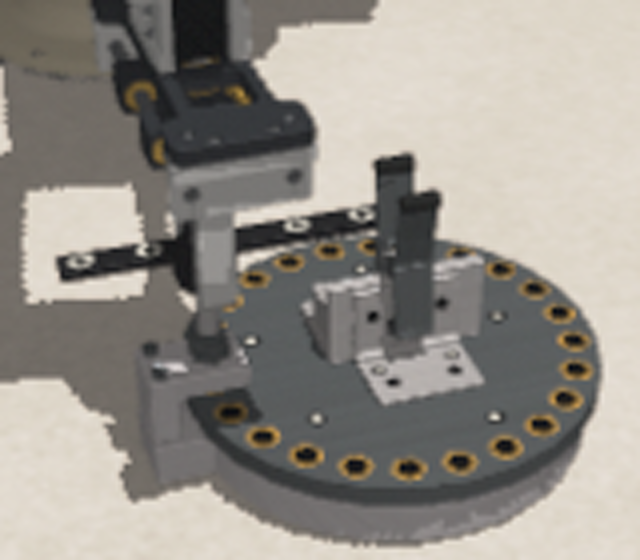

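The knob's underside is at z≈0.115, which is +20 mm with a steady load at the stop. The gripper is holding it and the clamp is in place, so I'm handing it in.

```bash
python3 -c "
from h import *
print(r.sign_off())"
```

```text
the job is handed in; nothing more can be done
None
```

I handed the job in: the clamp is clipped well down over the bracket and angle plate, the bracket is against the plate, and the arm is still holding the index plunger at its upper stop, so the table is free for you to turn. The first try at the clamp closed on nothing because the fingertips sit about 32 mm further back than stated; the second try worked.

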